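Lay the drained whetstone on its holder

TASK

The whetstone has been stood on end to drain, in front of the open end of its wooden holder. Bring it, still upright on the bench, square and centred up against the holder's open end, then push its top over so that it tips about that low edge and comes down onto the holder, keeping it in hand all the way: the stone is brittle and must not be dropped, knocked or pressed hard. Then slide it along the holder and press it firmly but gently home against the steel end stop, lying flat, straight and centred, and let go, leaving everything else on the bench where it is.

Things in the scene. Friction and masses are not known exactly. Their poses are not given: they have to be found in the camera images.
- stone_centre (a point): Centre of the whetstone, a plain rectangular two-layer (dark grey and light grey) grinding stone of 0.66 to 1.0 kg, 40 mm thick (its x), 55 mm wide (its y) and 180 mm long (its z), sharp-edged. It stands on end on the bench, so at the start this point is 90 mm up, its z points up, and its x (a broad face, light grey layer) points roughly to the holder, within 0.3 rad.
- stone_foot (a point): Centre of the 40 x 55 mm end face on which the whetstone stands at the start; axes as for stone_centre. Held by its 55 mm width near the top with a light grip (about 10 N), the stone turns between the finger pads as it tips, and may slip up to 20 mm along them.
- stone: The whetstone itself; origin at stone_foot. It is brittle: it must not fall (never turn faster than 3 rad/s), and it chips if it is knocked or pressed on the end stop with more than 15 N (so come to it slowly), or meets the holder, at any moment, with more than 40 N in all (its own weight of 6.5 to 10 N counts).
- holder: Whetstone holder, fixed to the bench: a flat wooden base 225 mm long (its x) and 50 mm wide (its y; narrower than the stone, so that fingers can hold the stone by its sides), its flat top 18 mm up; origin on the bench under its middle. The end at x = -112.5 mm is open, a plain upright edge; near the other end stands the end stop, a steel angle 50 mm wide and 14 mm high, clamped by a wing nut.
- open_edge (a point): Middle of the upper edge of the holder's open end, 18 mm above the bench; axes as for the holder. The flat face of the end stop looks this way and lies anywhere from 174 to 205 mm from this point along the holder: where it was last clamped is not measured, so feel (or look) for it. It is rigid. Sliding along the holder takes 4 to 12 N of push; home means at least 5 N more than that.
- knife: Bystander: broad vegetable knife lying along the side of the holder away from the robot, about 110 mm from the holder's middle line, 300 mm long, 15 mm high. Origin where the handle meets the blade.
- tumbler: Bystander: stainless steel tumbler, 78 mm across the rim, 110 mm high, standing a little beyond the end stop, towards the robot. Origin under its middle.
- trivet: Bystander: round hard silicone trivet, 96 mm across, 8 mm thick, lying on the robot's side of the holder. Origin under its middle.
- mortar: Bystander: white ceramic mortar 124 mm across and 82 mm high with its pestle standing in it to about 155 mm. Origin under the mortar's middle.
- sieve: Bystander: blue plastic sieve, 178 mm across, 48 mm high, with a flat handle. Origin under its middle.
- bowl: Bystander: small steel bowl, 120 mm across, 45 mm high. Origin under its middle.

How it is judged:
On the way, in this order (a step that is already met when the one before it is completed fails the run):
1. the stone stands on the bench, square up against the holder's open end (within 4 mm) (angle between stone_centre's own z axis and vertical below 0.12 rad and height (world z) of stone_foot below 0.004 m and x of stone_foot in the frame of holder between -0.1365 and -0.1285 m and y of stone_foot in the frame of holder between -0.012 and 0.012 m and angle between the x axis of stone_centre and the x axis of holder, either way round below 0.15 rad), for 0.1 s.
2. the stone leans half-way over, its side bearing on the open edge and its foot still in front of it (angle between stone_centre's own z axis and vertical between 0.5 and 1.2 rad and x of stone_foot in the frame of holder below -0.11 m and contact force between stone and holder above 0.5 N), for 0.1 s.
3. the stone lies flat on the holder (angle between stone_centre's own z axis and vertical between 1.5 and 1.64 rad and z of stone_centre in the frame of holder between 0.034 and 0.042 m and contact force between stone and holder above 0.5 N), for 0.1 s.
4. the stone is pressed home against the end stop with at least 5 N (angle between stone_centre's own z axis and vertical above 1.5 rad and contact force between stone and end_stop_c0 above 5 N), for 0.2 s.
At the end, for the whole second after the job is handed in: The whetstone lies flat on a broad face along the holder (within 0.07 rad, within 10 mm of the middle line), its end within 3 mm of the steel end stop, at rest and released (z of end_stop_c0 in the frame of stone between 0.179 and 0.185 m and y of stone_centre in the frame of holder between -0.01 and 0.01 m and z of stone_centre in the frame of holder between 0.034 and 0.042 m and angle between the z axis of stone_centre and the x axis of holder, either way round below 0.07 rad and angle between the x axis of stone_centre and the z axis of holder, either way round below 0.07 rad and linear speed of stone below 0.01 m/s); the robot touches nothing.
It fails at once if the stone falls (turns faster than 3 rad/s) (angular speed of stone above 3 rad/s).
It fails at once if the stone is knocked or pressed on the end stop with more than 15 N (contact force between stone and end_stop_c0 above 15 N).
It fails at once if the stone is knocked or pressed on the holder with more than 40 N in all (contact force between stone and holder above 40 N).
It fails at once if a bystander is shifted by more than 20 mm (distance of any of knife, tumbler, trivet, mortar, sieve, bowl from where it was at the start of the episode above 0.02 m).
It also fails if it takes over 72 s, if anything falls off the work surface, if the arm or the gripper's body presses on something with over 40 N, if the wrist force passes 120 N, or if a joint passes its speed limit or range.

ROBOT

A 7-joint arm with a two-finger parallel gripper is mounted at the origin on the work surface. World frame = base frame: x ahead of the robot, y to its left, z up, the work surface at z = 0. Lengths are in m, angles in rad, forces in N, time in s.
With the tool pointing down it reaches from about 0.35 to 0.775 m from the base axis. Payload 3.1 kg.
Tool frame: the origin (TCP) lies at the very end of the fingers, on their centre line; the grasp point (between the pads) lies 19 mm behind it; z points along the fingers, y is the line along which they close (so a half turn about z gives the same grasp; the last joint's range is limited). The gripper opens to 85 mm and grips with 20 to 120 N. Pads are 22 mm wide; open, the fingers measure 114 mm over their backs; the gripper's body (76 mm by 85 mm) begins 54 mm behind the grasp point. The pads swing forward as they close: fully open they stand 13 mm farther back than shut.
Start: joints at [1.302, 0.311, 0.014, 1.512, -0.004, 1.319, -0.027], TCP at [0.124, -0.536, 0.231] pointing down, gripper open.
Joint ranges: [-2.7, 2.7], [-0.3, 1.91], [-1.27, 1.3], [0.12, 2.57], [-1.44, 4.58], [0.2, 2.03], [-3.05, 3.05]. Speed limits (rad/s): [2.79, 2.79, 3.14, 3.14, 3.14, 3.14, 3.14].

INTERFACE

Orientations are given as a unit quaternion [x, y, z, w].
In Python, from bench import robot gives the robot as it stands.
- The arm moves only by the tool servo_tool, never from a script. Its argument "deltas" is a list of rows, each an object of numbers: "x", "y", "z": the shift along the world's x, y, z in cm; "ax", "ay", "az": the turn, a rotation vector about the world's x, y, z in degrees; "claw": the opening, from 0 (shut) to 1 (fully open). In form: [{"x": .., "y": .., "z": .., "ax": .., "ay": .., "az": .., "claw": ..}, ...]. A call has 1 to 5 rows; each row shifts and turns the commanded pose from where the row before left it; what a row does not reach is not made up. A row lasts 1/8 s, in which the tool goes at most 62.5 mm and 10.7 degrees, less where a joint would pass 70% of its speed; a pose out of reach is approached as far as the arm can. A call is refused whole if a number of a shift passes 6.25 or a number of a turn 10.7, either way. A call with a gripper value outside its range is refused whole. The fingers move at their own pace and stop on an object; the grip force is fixed at half the most. Time passes only in rows, so rows that do not move let the fingers close. It gives the time, the measured TCP pose, the force, the opening and the grip force at its end, in the units of the state.
- robot.sense(): the state, without advancing time (a new reading comes with each control period).
- robot.camera(name): name is "scene" or "top" or "wrist"; returns a dict with "color" (480x640x3 uint8, red, green, blue), "intrinsics" (3x3 intrinsics, pixels), "T" (4x4, takes a point from camera to world coordinates); the wrist camera has in their place "T_tool_cam" (4x4, takes a point from camera to tool coordinates, whose origin is the TCP and whose axes are the flange's). Camera axes: x right, y down, z forward; pixel columns grow to the right and rows downward; lengths in m; the calibration is good to about 2 mm. A picture is of the moment at which its call begins: read the wrist's pose just before it. There is no depth.
- robot.hand_in(): hands the job in; it is judged then, once.
Trained networks look in a picture, given as the dict that the camera call returned (one of the last four; its "shot" number tells which), for a name from the list of things; names that differ only in an ending like _2 or _b are one class to them, and where a whole thing is asked for, a point or a joint stands for the part that bears it (a point fixed in the world has none). Each returns a list of dicts, best first, with "p" (0 to 1); they miss things now and then, are a little off and sometimes report something else, mostly with a low value. They report only what shows in the picture. A call takes as long as a camera call.
- robot.search_frame(picture, label): "box" ([left, top, right, bottom] in pixels, round what is visible of it).
The state is a dict: "clock": time; "joints": joint angles; "qd": joint speeds; "joint_torque": joint torques, N m; "ee_pos": TCP position; "orientation": TCP orientation; "force": force on the tool from outside, world axes, zero at the start; "ft_torque": the same for the moment, N m; "gripper_width": finger opening in m; "finger_force": force on a finger pad.
Only numpy, scipy, OpenCV 4.12 (cv2) and the standard library are available. Lean on these libraries where they do the work, as an engineer would, in place of code of your own. Each camera call takes 0.05 s, during which the arm holds its last target. There are 200 camera calls.

## Working session

There is one attempt and no reset: what is moved stays moved. The work goes in short steps, Python scripts to look and compute and a tool call to move; the robot and the scene stay as the last step left them, time stands still between calls to the robot, and variables do not carry over. Pictures are saved under pics/ and viewed, at most 10 in all, crops included, and the job is handed in when it is done.

Besides the shell and the picture viewer there is one more tool, called in YAML: its name, and indented under it one key for each argument. servo_tool: Moves the arm, as the interface text tells. Its arguments: {"type":"object","properties":{"deltas":{"type":"array","items":{"type":"object","properties":{"x":{"type":"number"},"y":{"type":"number"},"z":{"type":"number"},"ax":{"type":"number"},"ay":{"type":"number"},"az":{"type":"number"},"claw":{"type":"number"}}}}},"required":["deltas"]}

```bash
mkdir -p pics
cat > h.py <<'E'
import numpy as np, cv2
from bench import robot
def save(n,d): cv2.imwrite(f'pics/{n}.png', d['color'][:,:,::-1])
def ray(d,u,v,z,T=None):
    T=d['T'] if T is None else T
    K=np.array(d['intrinsics']);T=np.array(T)
    r=T[:3,:3]@np.linalg.inv(K)@[u,v,1]; o=T[:3,3]
    return o+r*(z-o[2])/r[2]
def proj(d,p,T=None):
    T=np.array(d['T'] if T is None else T); q=T[:3,:3].T@(np.array(p)-T[:3,3]); q=np.array(d['intrinsics'])@q; return q[:2]/q[2]
E
python3 - <<'E'
from h import *
np.set_printoptions(precision=4,suppress=True)
for n in ['top','scene']:
    d=robot.camera(n); save(n+'0',d); print(n,np.array(d['T'])[:3,3],d['shot'])
    for l in ['stone','holder','knife','tumbler','trivet','mortar','sieve','bowl']:
        r=robot.search_frame(d,l)
        if r: print(l,round(r[0]['p'],2),np.round(r[0]['box']), ray(d,(r[0]['box'][0]+r[0]['box'][2])/2,(r[0]['box'][1]+r[0]['box'][3])/2,0.02))
print(robot.sense())
E
```

```text
top [0.5022 0.0386 1.0945] 1
stone 0.67 [365. 258. 399. 295.] [ 0.467  -0.1027  0.02  ]
holder 0.78 [239. 234. 351. 280.] [0.5103 0.0737 0.02  ]
knife 0.89 [227. 167. 367. 218.] [0.642  0.0666 0.02  ]
tumbler 0.83 [163. 242. 207. 281.] [0.5046 0.2986 0.02  ]
trivet 0.85 [243. 284. 291. 333.] [0.4069 0.1326 0.02  ]
mortar 0.79 [437. 107. 506. 171.] [ 0.7457 -0.2952  0.02  ]
sieve 0.74 [ 59. 130. 180. 227.] [0.6783 0.4321 0.02  ]
bowl 0.73 [446. 316. 508. 371.] [ 0.3277 -0.2914  0.02  ]
scene [1.2636 0.195  0.8066] 2
stone 0.95 [270. 184. 299. 252.] [ 0.3999 -0.1207  0.02  ]
knife 0.9 [279. 270. 396. 334.] [0.6566 0.0824 0.02  ]
tumbler 0.85 [416. 232. 452. 283.] [0.4677 0.2895 0.02  ]
trivet 0.81 [354. 226. 395. 254.] [0.4359 0.1352 0.02  ]
mortar 0.9 [141. 262. 201. 318.] [ 0.7065 -0.3068  0.02  ]
sieve 0.87 [439. 292. 564. 386.] [0.6782 0.4376 0.02  ]
bowl 0.58 [217. 177. 256. 209.] [ 0.3227 -0.2909  0.02  ]
{'clock': 0.9, 'joints': array([ 1.3023,  0.3109,  0.014 ,  1.5115, -0.0044,  1.3192, -0.0272]), 'qd': array([ 0.0003, -0.0011, -0.0002, -0.0013,  0.0013, -0.0005,  0.0011]), 'joint_torque': array([  0.0004, -37.9798,   0.1459, -23.0861,   0.0122,   0.0017,
        -0.    ]), 'ee_pos': array([ 0.1237, -0.5359,  0.2313]), 'orientation': array([ 0.9936,  0.1132, -0.    ,  0.    ]), 'force': array([ 0.5327, -0.8491,  0.412 ]), 'ft_torque': array([-0.0053,  0.013 ,  0.0766]), 'finger_force': 0.0, 'gripper_width': 0.08504695842545788}
```

Run:
```python
import cv2
a=cv2.imread('pics/top0.png')[220:340,210:410]; cv2.imwrite('pics/top0c.png',cv2.resize(a,(800,480),interpolation=cv2.INTER_CUBIC))
```

```text
(no output)
```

View pics/top0c.png

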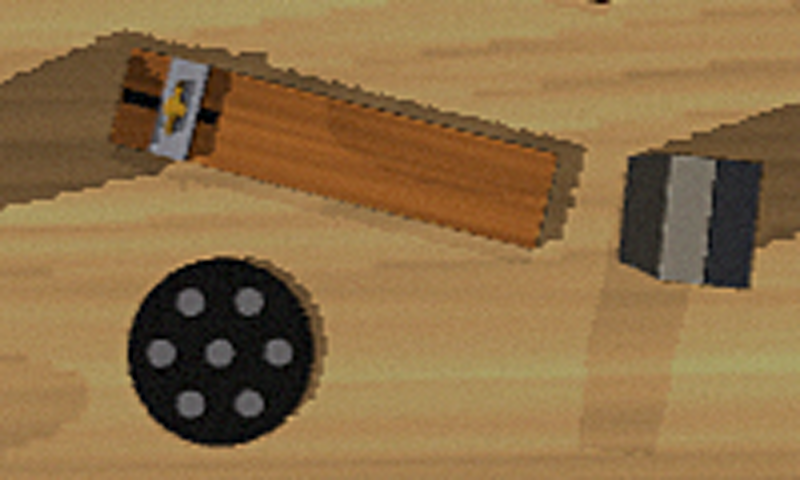

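View pics/scene0.png

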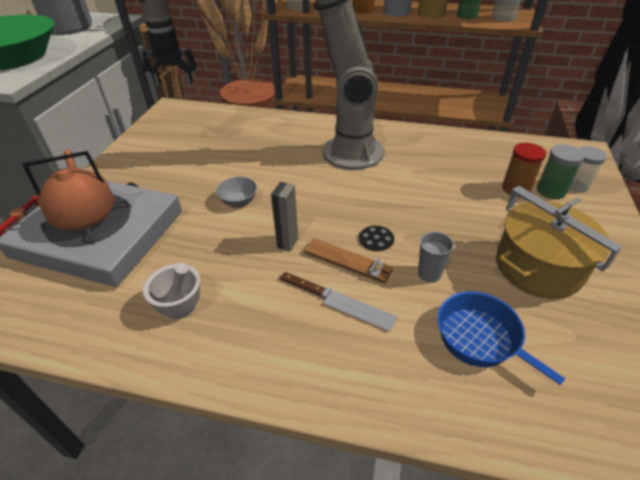

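Run:
```python
from h import *
np.set_printoptions(precision=4,suppress=True)
d=robot.camera('top')
c=lambda u,v,z: ray(d,210+u/4-.375,220+v/4-.375,z)
A,B,C,D=[c(*p,.018) for p in [(557,152),(537,247),(133,47),(112,145)]]
print('holder',A,B,C,D,'len',np.linalg.norm((A+B-C-D)/2),'w',np.linalg.norm(A-B),np.linalg.norm(C-D))
oe=(A+B)/2; x=((C+D)-(A+B)); yaw=np.arctan2(x[1],x[0]); print('open edge',oe,'yaw',np.degrees(yaw),'w-yaw',np.degrees(np.arctan2(*(A-B)[:2])))
S=[c(*p,.18) for p in [(668,155),(661,280),(762,160),(750,288)]]
print('stone',*S,'cen',sum(S)/4,'w',np.linalg.norm(S[0]-S[1]),'t',np.linalg.norm(S[0]-S[2]))
x=S[0]+S[1]-S[2]-S[3]; print('yaw',np.degrees(np.arctan2(x[1],x[0])), 'from w', np.degrees(np.arctan2(*(S[0]+S[2]-S[1]-S[3])[:2])))
for p in [(207,62),(183,160)]: e=c(*p,.032);print('stop face',e, np.linalg.norm(e-oe))
```

```text
holder [ 0.5065 -0.0364  0.018 ] [ 0.4583 -0.0251  0.018 ] [0.5646 0.1796 0.018 ] [0.5146 0.1909 0.018 ] len 0.2234438515418628 w 0.04948724580296573 0.051240175328729244
open edge [ 0.4824 -0.0307  0.018 ] yaw 75.17538345797648 w-yaw 103.24635615958925
stone [ 0.5036 -0.0733  0.18  ] [ 0.4496 -0.0688  0.18  ] [ 0.5006 -0.114   0.18  ] [ 0.4454 -0.1072  0.18  ] cen [ 0.4748 -0.0908  0.18  ] w 0.05414229520339 t 0.040850965790880794
yaw 84.80784727954727 from w 95.88096397671951
stop face [0.5554 0.1404 0.032 ] 0.1866116911501566
stop face [0.5062 0.1533 0.032 ] 0.18605920988683597
```

servo_tool:
  deltas:
    - {"x": 3.2, "y": 2.2, "z": 0.9, "az": 7.14, "claw": 1}
    - {"x": 3.2, "y": 2.2, "z": 0.9, "az": 7.14}
    - {"x": 3.2, "y": 2.2, "z": 0.9, "az": 7.14}
    - {"x": 3.2, "y": 2.2, "z": 0.9, "az": 7.14}
    - {"x": 3.2, "y": 2.2, "z": 0.9, "az": 7.14}

```text
validation failed for argument at $.de...
```

servo_tool:
  deltas:
    - {"x": 3.2, "y": 2.2, "z": 0.9, "az": 7.14}
    - {"x": 3.2, "y": 2.2, "z": 0.9, "az": 7.14}
    - {"x": 3.2, "y": 2.2, "z": 0.9, "az": 7.14}
    - {"x": 3.2, "y": 2.2, "z": 0.9, "az": 7.14}
    - {"x": 3.2, "y": 2.2, "z": 0.9, "az": 7.14}

```text
validation failed for argument at $.de...
```

servo_tool:
  deltas:
    - {"ax": 9.24, "ay": -0.91}
    - {"ax": 9.24, "ay": -0.91}
    - {"ax": 9.24, "ay": -0.91}
    - {"ax": 9.24, "ay": -0.91}
    - {"ax": 9.24, "ay": -0.91}

```text
validation failed for argument at $.de...
```

servo_tool:
  deltas:
    - {"ax": 9.24, "ay": -0.91}
    - {"ax": 9.24, "ay": -0.91}
    - {}

```text
validation failed for argument at $.de...
```

```bash
cat >> h.py <<'E'
from scipy.spatial.transform import Rotation as R
np.set_printoptions(precision=4,suppress=True)
def st():
    s=robot.sense(); M=R.from_quat(s['orientation']).as_matrix()
    print('t',s['clock'],'j',s['joints'],'p',s['ee_pos'],'z',M[:,2],'y',M[:,1],'F',s['force'],'w',s['gripper_width'],s['finger_force']); return s,M
E
python3 -c "
from h import *
st(); d=robot.camera('wrist'); save('w1',d); print(d['T_tool_cam'])"
```

```text
t 0.95 j [ 1.3023  0.3109  0.014   1.5115 -0.0044  1.3192 -0.0272] p [ 0.1237 -0.5359  0.2313] z [-0.     -0.0001 -1.    ] y [ 0.2249 -0.9744  0.0001] F [-0.067  -0.0913 -0.2699] w 0.08566240604773241 0.0
[[ 0.     -0.9524 -0.305   0.0777]
 [ 1.     -0.0003  0.0009  0.0006]
 [-0.0009 -0.305   0.9524 -0.1426]
 [ 0.      0.      0.      1.    ]]
```

View pics/w1.png

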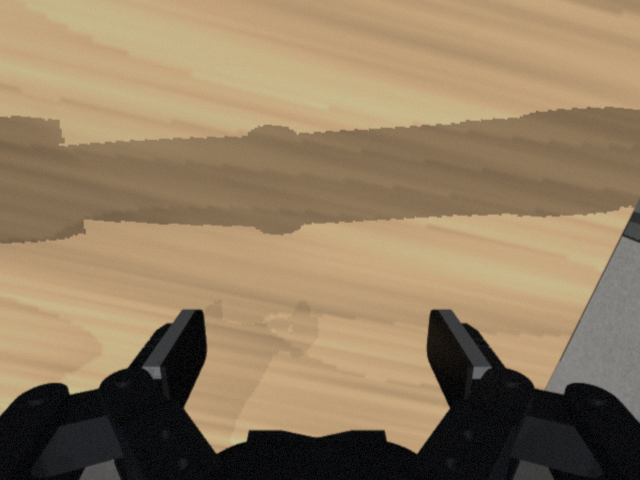

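servo_tool:
  deltas:
    - {"x": 3.2, "y": 2.2, "z": 0.9, "ax": 0, "ay": 0, "az": 7.14, "claw": 1}
    - {"x": 3.2, "y": 2.2, "z": 0.9, "ax": 0, "ay": 0, "az": 7.14, "claw": 1}
    - {"x": 3.2, "y": 2.2, "z": 0.9, "ax": 0, "ay": 0, "az": 7.14, "claw": 1}
    - {"x": 3.2, "y": 2.2, "z": 0.9, "ax": 0, "ay": 0, "az": 7.14, "claw": 1}
    - {"x": 3.2, "y": 2.2, "z": 0.9, "ax": 0, "ay": 0, "az": 7.14, "claw": 1}

```text
clock: 1.62
ee_pos: [0.2847, -0.4252, 0.2767]
orientation: [0.91, 0.414, 0.0, 0.0]
force: [-0.3, 0.1, -0.3]
gripper_width: 0.0854
finger_force: 0.0
```

servo_tool:
  deltas:
    - {"x": 3.2, "y": 2.2, "z": 0.9, "ax": 0, "ay": 0, "az": 7.14, "claw": 1}
    - {"x": 3.2, "y": 2.2, "z": 0.9, "ax": 0, "ay": 0, "az": 7.14, "claw": 1}
    - {"x": 3.2, "y": 2.2, "z": 0.9, "ax": 0, "ay": 0, "az": 7.14, "claw": 1}
    - {"x": 3.2, "y": 2.2, "z": 0.9, "ax": 0, "ay": 0, "az": 7.14, "claw": 1}
    - {"x": 3.2, "y": 2.2, "z": 0.9, "ax": 0, "ay": 0, "az": 7.14, "claw": 1}

```text
clock: 2.25
ee_pos: [0.4446, -0.3153, 0.3217]
orientation: [0.74, 0.673, -0.0, 0.0]
force: [0.4, -0.4, 0.2]
gripper_width: 0.0854
finger_force: 0.0
```

servo_tool:
  deltas:
    - {"x": 0, "y": 0, "z": 0, "ax": 9.24, "ay": -0.91, "az": 0, "claw": 1}
    - {"x": 0, "y": 0, "z": 0, "ax": 9.24, "ay": -0.91, "az": 0, "claw": 1}
    - {"x": 0, "y": 0, "z": 0, "ax": 9.24, "ay": -0.91, "az": 0, "claw": 1}
    - {"x": 0, "y": 0, "z": 0, "ax": 9.24, "ay": -0.91, "az": 0, "claw": 1}
    - {"x": 0, "y": 0, "z": 0, "ax": 9.24, "ay": -0.91, "az": 0, "claw": 1}

```text
clock: 2.88
ee_pos: [0.4437, -0.3169, 0.3216]
orientation: [0.681, 0.617, 0.294, -0.265]
force: [0.3, 0.5, -0.1]
gripper_width: 0.085
finger_force: 0.0
```

```bash
python3 -c "
from h import *
st()"
```

```text
t 2.875 j [ 1.1204  0.7174 -0.4137  0.9796 -0.3972  1.9822  0.5628] p [ 0.4437 -0.3169  0.3216] z [ 0.0729  0.7232 -0.6867] y [ 0.9951 -0.0991  0.0013] F [ 0.3272  0.4726 -0.1078] w 0.08504189665079963 0.0
```

servo_tool:
  deltas:
    - {"x": 0.5, "y": 3.0, "z": -2.8, "ax": 3.7, "ay": -0.36, "az": 0, "claw": 1}
    - {"x": 0.5, "y": 3.0, "z": -2.8, "ax": 3.7, "ay": -0.36, "az": 0, "claw": 1}
    - {"x": 0.5, "y": 3.0, "z": -2.8, "ax": 3.7, "ay": -0.36, "az": 0, "claw": 1}
    - {"x": 0.5, "y": 3.0, "z": -2.8, "ax": 3.7, "ay": -0.36, "az": 0, "claw": 1}
    - {"x": 0.5, "y": 3.0, "z": -2.8, "ax": 3.7, "ay": -0.36, "az": 0, "claw": 1}

```text
clock: 3.5
ee_pos: [0.4689, -0.1657, 0.1801]
orientation: [0.625, 0.566, 0.398, -0.361]
force: [0.1, -1.4, 1.1]
gripper_width: 0.0854
finger_force: 0.0
```

```bash
python3 -c "
from h import *
s,M=st(); d=robot.camera('wrist'); save('w2',d)
T=np.eye(4);T[:3,:3]=M;T[:3,3]=s['ee_pos'];T=T@d['T_tool_cam']
for q in [(.475,-.091,.18),(.482,-.031,.018)]: print(proj(d,q,T))
print(robot.search_frame(d,'stone')[:1],robot.search_frame(d,'holder')[:1])"
```

```text
t 3.5 j [ 1.1186  0.8267 -0.4836  1.4468 -0.5475  1.6439  0.716 ] p [ 0.4689 -0.1657  0.1801] z [ 0.0898  0.902  -0.4222] y [ 0.9951 -0.0991  0.    ] F [ 0.0531 -1.3961  1.1195] w 0.0853752918020208 0.0
[314.1933 202.5104]
[316.1079 298.5411]
[{'box': [265.2, 184.3, 369.1, 395.0], 'p': 0.61}] [{'box': [323.0, 176.4, 363.8, 185.8], 'p': 0.56}]
```

View pics/w2.png

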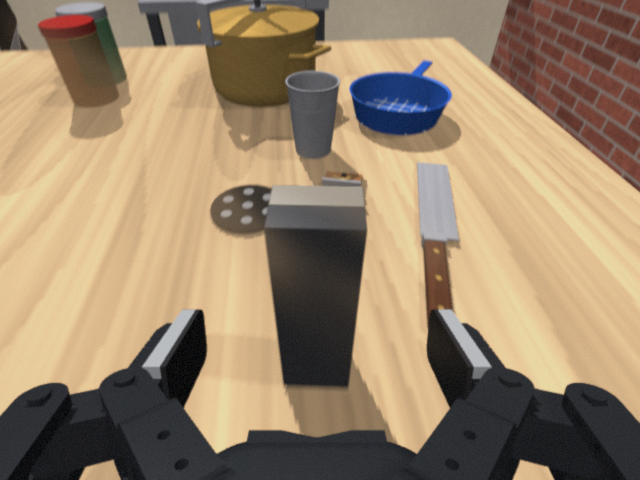

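servo_tool:
  deltas:
    - {"x": 0.16, "y": 1.84, "z": -1.06, "ax": 0, "ay": 0, "az": 0, "claw": 1}
    - {"x": 0.16, "y": 1.84, "z": -1.06, "ax": 0, "ay": 0, "az": 0, "claw": 1}
    - {"x": 0.16, "y": 1.84, "z": -1.06, "ax": 0, "ay": 0, "az": 0, "claw": 1}
    - {"x": 0.16, "y": 1.84, "z": -1.06, "ax": 0, "ay": 0, "az": 0, "claw": 0.9}
    - {"x": 0.16, "y": 1.84, "z": -1.06, "ax": 0, "ay": 0, "az": 0, "claw": 0.8}

```text
clock: 4.28
ee_pos: [0.4784, -0.0759, 0.1293]
orientation: [0.626, 0.567, 0.398, -0.358]
force: [0.6, 0.4, -0.1]
gripper_width: 0.0683
finger_force: 0.0
```

servo_tool:
  deltas:
    - {"x": 0, "y": 0, "z": 0, "ax": 0, "ay": 0, "az": 0, "claw": 0.72}
    - {"x": 0, "y": 0, "z": 0, "ax": 0, "ay": 0, "az": 0, "claw": 0.64}
    - {"x": 0, "y": 0, "z": 0, "ax": 0, "ay": 0, "az": 0, "claw": 0.64}
    - {"x": 0, "y": 0, "z": 0, "ax": 0, "ay": 0, "az": 0, "claw": 0.64}

```text
clock: 4.78
ee_pos: [0.4776, -0.0751, 0.1295]
orientation: [0.625, 0.566, 0.399, -0.36]
force: [-0.6, -3.2, 6.1]
gripper_width: 0.0554
finger_force: 26.0
```

servo_tool:
  deltas:
    - {"x": 0, "y": 0, "z": 0.1, "ax": 0, "ay": 0, "az": 0, "claw": 0.64}
    - {"x": 0, "y": 0, "z": 0.1, "ax": 0, "ay": 0, "az": 0, "claw": 0.64}
    - {"x": 0, "y": 0, "z": 0, "ax": 0, "ay": 0, "az": 0, "claw": 0.64}

```text
clock: 5.15
ee_pos: [0.4775, -0.0746, 0.1296]
orientation: [0.626, 0.566, 0.398, -0.36]
force: [3.4, 0.1, -1.6]
gripper_width: 0.0551
finger_force: 25.8
```

servo_tool:
  deltas:
    - {"x": 0.0, "y": 0.4, "z": 0.1, "ax": 0, "ay": 0, "az": -1.0, "claw": 0.64}
    - {"x": 0.06, "y": 0.8, "z": 0, "ax": 0, "ay": 0, "az": -2.0, "claw": 0.64}
    - {"x": 0.06, "y": 0.8, "z": 0, "ax": 0, "ay": 0, "az": -2.0, "claw": 0.64}
    - {"x": 0.06, "y": 0.8, "z": 0, "ax": 0, "ay": 0, "az": -2.0, "claw": 0.64}
    - {"x": 0.06, "y": 0.7, "z": 0, "ax": 0, "ay": 0, "az": -2.0, "claw": 0.64}

```text
clock: 5.78
ee_pos: [0.4814, -0.0407, 0.1314]
orientation: [0.669, 0.515, 0.426, -0.325]
force: [5.0, -4.3, 1.9]
gripper_width: 0.0552
finger_force: 30.2
```

```bash
python3 -c "
from h import *
s,M=st(); d=robot.camera('top'); save('top2',d)
a=d['color'][220:340,210:410,::-1]; cv2.imwrite('pics/top2c.png',cv2.resize(a,(800,480),interpolation=cv2.INTER_CUBIC))
print(np.degrees(np.arctan2(M[0,1],-M[1,1])))
print(robot.search_frame(d,'stone')[:1])"
```

```text
t 5.775 j [ 1.1035  0.7333 -0.5423  1.841  -0.7279  1.238   0.8024] p [ 0.4814 -0.0407  0.1314] z [ 0.2354  0.8739 -0.4253] y [ 0.9662 -0.2579  0.0049] F [ 5.0017 -4.3218  1.8942] w 0.05515994594738059 30.227129459381104
75.05318943067869
[{'box': [348.5, 258.2, 387.7, 294.5], 'p': 0.74}]
```

View pics/top2c.png

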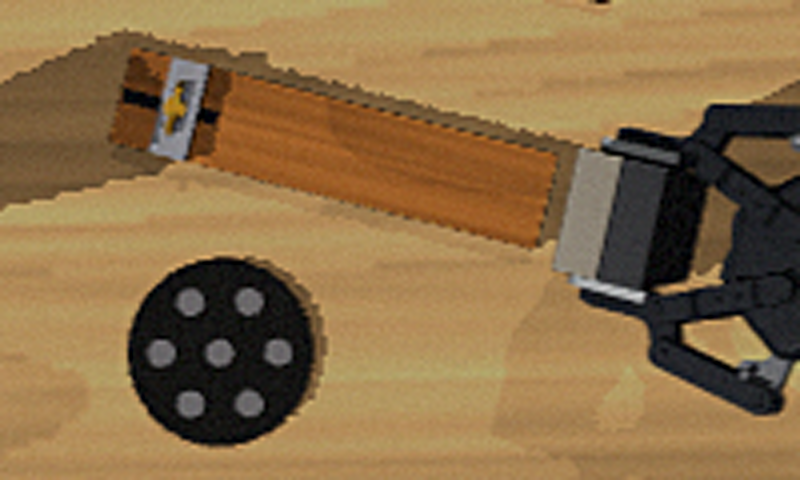

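```bash
cat >> h.py <<'E'
HX=np.array([np.cos(np.radians(75.3)),np.sin(np.radians(75.3)),0]);HY=np.array([-HX[1],HX[0],0]);OE=np.array([.4824,-.0307,.018]);Z=np.array([0,0,1.])
def box(foot,lean):
    x=HX*np.cos(lean)-Z*np.sin(lean); z=HX*np.sin(lean)+Z*np.cos(lean)
    return [foot+x*a+HY*b+z*c for c in (0,.18) for a,b in ((.02,.0275),(.02,-.0275),(-.02,-.0275),(-.02,.0275))]
E
python3 - <<'E'
from h import *
d=robot.camera('scene'); a=d['color'][150:290,230:410,::-1]; a=cv2.resize(a,None,fx=4.4,fy=4.2,interpolation=cv2.INTER_CUBIC)
g=OE*[1,1,0]-.025*HX
c=g+.135*Z
for lean,col in ((0,(0,255,0)),(.2,(0,0,255))):
    z=HX*np.sin(lean)+Z*np.cos(lean)
    P=[((proj(d,p)-[230,150])*[4.4,4.2]).astype(int) for p in box(c-.135*z,lean)]
    for i,j in [(0,1),(1,2),(2,3),(3,0),(4,5),(5,6),(6,7),(7,4),(0,4),(1,5),(2,6),(3,7)]: cv2.line(a,P[i].tolist(),P[j].tolist(),col,1)
cv2.imwrite('pics/sc2.png',a)
E
```

```text
(no output)
```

View pics/sc2.png

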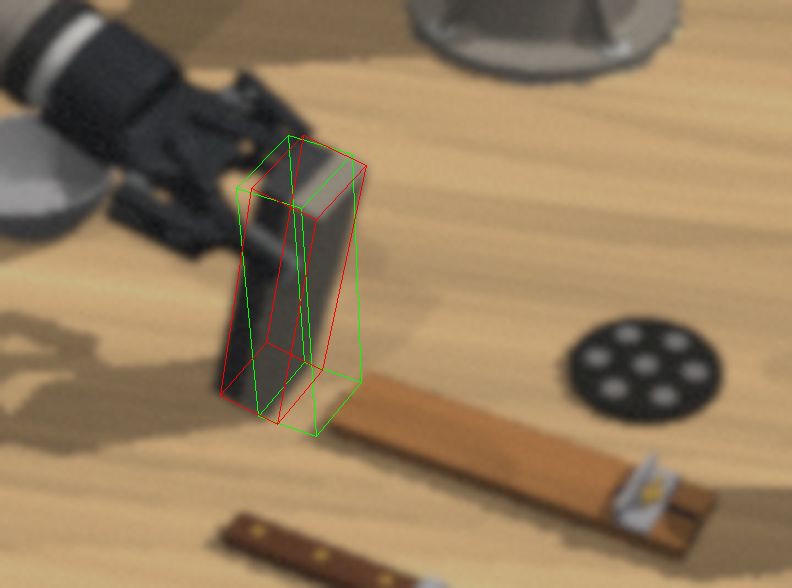

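servo_tool:
  deltas:
    - {"x": 0, "y": 0, "z": 0.4, "ax": 0, "ay": 0, "az": 0, "claw": 0.6}
    - {"x": 0, "y": 0, "z": 0.4, "ax": 0, "ay": 0, "az": 0, "claw": 0.6}
    - {"x": 0, "y": 0, "z": 0.4, "ax": 3.7, "ay": -0.97, "az": 0, "claw": 0.6}
    - {"x": 0, "y": 0, "z": 0, "ax": 3.7, "ay": -0.97, "az": 0, "claw": 0.6}
    - {"x": 0, "y": 0, "z": 0, "ax": 3.7, "ay": -0.97, "az": 0, "claw": 0.6}

```text
clock: 6.55
ee_pos: [0.4784, -0.0394, 0.1418]
orientation: [0.622, 0.48, 0.489, -0.379]
force: [0.5, 0.6, -8.2]
gripper_width: 0.0545
finger_force: 63.8
```

```bash
cat >> h.py <<'E'
def ov(name,foot,lean):
    d=robot.camera('scene'); a=d['color'][150:290,230:410,::-1]; a=cv2.resize(a,None,fx=4.4,fy=4.2,interpolation=cv2.INTER_CUBIC)
    P=[((proj(d,p)-[230,150])*[4.4,4.2]).astype(int) for p in box(foot,lean)]
    for i,j in [(0,1),(1,2),(2,3),(3,0),(4,5),(5,6),(6,7),(7,4),(0,4),(1,5),(2,6),(3,7)]: cv2.line(a,P[i].tolist(),P[j].tolist(),(0,255,0),1)
    cv2.imwrite(f'pics/{name}.png',a)
E
python3 - <<'E'
from h import *
s,M=st()
g=s['ee_pos']-.019*M[:,2]; print(g)
g[2]=.004
ov('sc3',g,0)
E
```

```text
t 6.55 j [ 1.1536  0.8706 -0.565   1.8111 -0.7709  1.3347  0.8742] p [ 0.4784 -0.0394  0.1418] z [ 0.2447  0.9408 -0.2345] y [ 0.9677 -0.2521 -0.0014] F [ 0.4573  0.6053 -8.1993] w 0.054486645787263595 63.844521045684814
[ 0.4737 -0.0572  0.1462]
```

View pics/sc3.png

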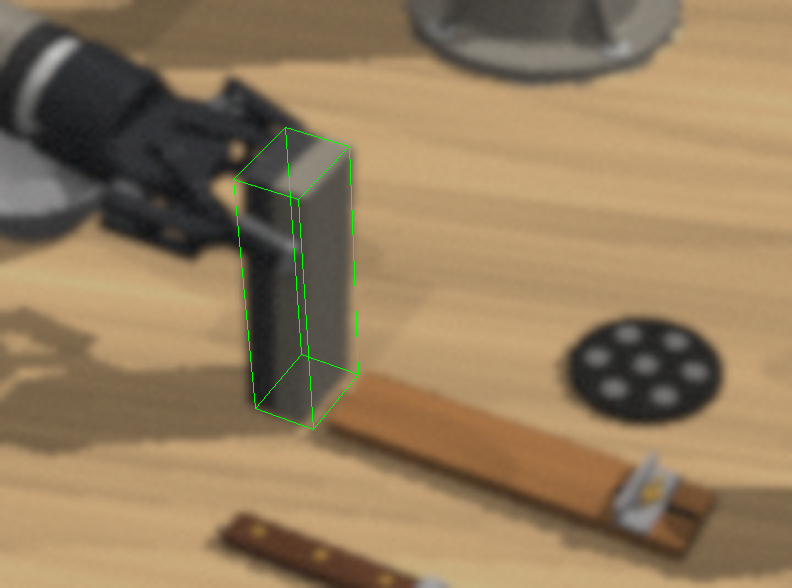

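servo_tool:
  deltas:
    - {"x": 0.05, "y": 0.2, "z": -0.1, "ax": 0, "ay": 0, "az": 0, "claw": 0.6}
    - {"x": 0.05, "y": 0.2, "z": -0.1, "ax": 0, "ay": 0, "az": 0, "claw": 0.6}
    - {"x": 0, "y": 0, "z": -0.1, "ax": 0, "ay": 0, "az": 0, "claw": 0.6}
    - {"x": 0, "y": 0, "z": 0, "ax": 0, "ay": 0, "az": 0, "claw": 0.6}

```text
clock: 7.1
ee_pos: [0.4801, -0.0348, 0.1405]
orientation: [0.621, 0.481, 0.49, -0.378]
force: [-0.2, 0.1, -7.3]
gripper_width: 0.0549
finger_force: 64.0
```

servo_tool:
  deltas:
    - {"x": 0, "y": 0, "z": -0.15, "ax": 0, "ay": 0, "az": 0, "claw": 0.6}
    - {"x": 0, "y": 0, "z": -0.15, "ax": 0, "ay": 0, "az": 0, "claw": 0.6}
    - {"x": 0, "y": 0, "z": 0, "ax": 0, "ay": 0, "az": 0, "claw": 0.6}

```text
clock: 7.48
ee_pos: [0.48, -0.035, 0.1371]
orientation: [0.622, 0.48, 0.49, -0.378]
force: [1.1, 0.1, -7.7]
gripper_width: 0.054
finger_force: 64.0
```

servo_tool:
  deltas:
    - {"x": 0, "y": 0, "z": -0.15, "ax": 0, "ay": 0, "az": 0, "claw": 0.6}
    - {"x": 0, "y": 0, "z": -0.15, "ax": 0, "ay": 0, "az": 0, "claw": 0.6}
    - {"x": 0, "y": 0, "z": 0, "ax": 0, "ay": 0, "az": 0, "claw": 0.6}

```text
clock: 7.85
ee_pos: [0.4803, -0.0348, 0.1357]
orientation: [0.621, 0.48, 0.491, -0.379]
force: [-0.8, -3.4, -0.1]
gripper_width: 0.0545
finger_force: 64.0
```

servo_tool:
  deltas:
    - {"x": 0.02, "y": 0.08, "z": 0.15, "ax": 0, "ay": 0, "az": 0, "claw": 0.6}
    - {"x": 0.02, "y": 0.08, "z": 0, "ax": 0, "ay": 0, "az": 0, "claw": 0.6}
    - {"x": 0.02, "y": 0.08, "z": 0, "ax": 0, "ay": 0, "az": 0, "claw": 0.6}
    - {"x": 0, "y": 0, "z": 0, "ax": 0, "ay": 0, "az": 0, "claw": 0.6}

```text
clock: 8.35
ee_pos: [0.481, -0.0327, 0.1357]
orientation: [0.622, 0.48, 0.49, -0.378]
force: [-0.2, -2.2, -2.6]
gripper_width: 0.0547
finger_force: 64.2
```

servo_tool:
  deltas:
    - {"x": 0.02, "y": 0.08, "z": 0.05, "ax": 0, "ay": 0, "az": 0, "claw": 0.6}
    - {"x": 0.02, "y": 0.08, "z": 0, "ax": 0, "ay": 0, "az": 0, "claw": 0.6}
    - {"x": 0.02, "y": 0.08, "z": 0, "ax": 0, "ay": 0, "az": 0, "claw": 0.6}
    - {"x": 0, "y": 0, "z": 0, "ax": 0, "ay": 0, "az": 0, "claw": 0.6}

```text
clock: 8.85
ee_pos: [0.4809, -0.0296, 0.1359]
orientation: [0.621, 0.48, 0.49, -0.379]
force: [-0.1, 0.6, -7.9]
gripper_width: 0.0542
finger_force: 64.0
```

servo_tool:
  deltas:
    - {"x": 0.02, "y": 0.08, "z": 0, "ax": 0, "ay": 0, "az": 0, "claw": 0.6}
    - {"x": 0.02, "y": 0.08, "z": 0, "ax": 0, "ay": 0, "az": 0, "claw": 0.6}
    - {"x": 0, "y": 0, "z": 0, "ax": 0, "ay": 0, "az": 0, "claw": 0.6}

```text
clock: 9.22
ee_pos: [0.4817, -0.0284, 0.1363]
orientation: [0.621, 0.48, 0.49, -0.378]
force: [0.0, -0.0, -7.0]
gripper_width: 0.0546
finger_force: 64.0
```

Run:
```python
from h import *
s,M=st()
g=s['ee_pos']-.019*M[:,2]; print(g,(g-OE)@HX,(g-OE)@HY)
f=OE*[1,1,0]-.02*HX
ov('sc4',f,0)
```

```text
t 9.225 j [ 1.1412  0.8784 -0.5705  1.8253 -0.7812  1.3081  0.8858] p [ 0.4817 -0.0284  0.1363] z [ 0.2452  0.9409 -0.2337] y [ 0.9677 -0.2521  0.0002] F [ 0.0205 -0.0159 -7.0462] w 0.054551894546477527 63.983588218688965
[ 0.477  -0.0463  0.1407] -0.01641628059590004 0.0012804012125447789
```

View pics/sc4.png

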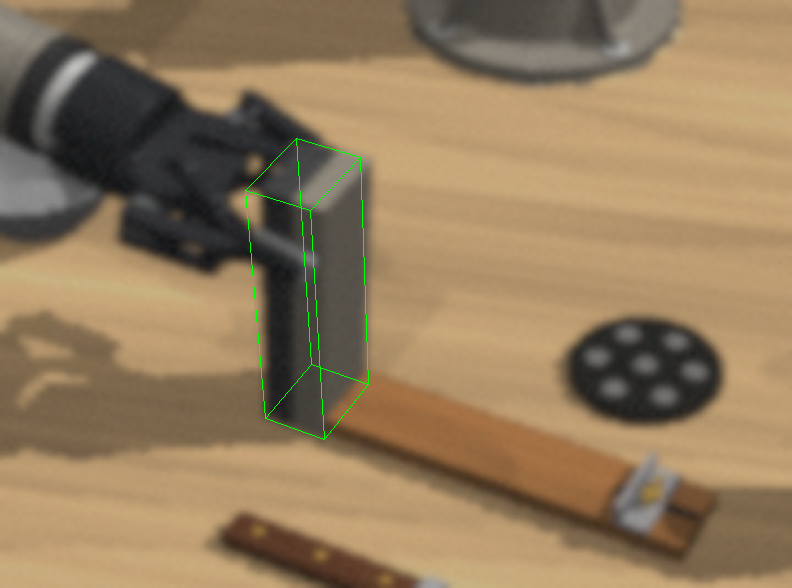

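servo_tool:
  deltas:
    - {"x": 0, "y": 0, "z": 0, "ax": 0.6, "ay": -0.16, "az": 0, "claw": 0.6}
    - {"x": 0, "y": 0, "z": 0, "ax": 0.6, "ay": -0.16, "az": 0, "claw": 0.6}
    - {"x": 0, "y": 0, "z": 0, "ax": 0.6, "ay": -0.16, "az": 0, "claw": 0.6}
    - {"x": 0, "y": 0, "z": 0, "ax": 0, "ay": 0, "az": 0, "claw": 0.6}

```text
clock: 9.78
ee_pos: [0.4823, -0.03, 0.1361]
orientation: [0.614, 0.473, 0.5, -0.385]
force: [-1.1, -4.5, -4.2]
gripper_width: 0.0545
finger_force: 62.0
```

servo_tool:
  deltas:
    - {"x": 0.02, "y": 0.06, "z": 0.0, "ax": 0, "ay": 0, "az": 0, "claw": 0.6}
    - {"x": 0.02, "y": 0.06, "z": 0, "ax": 0, "ay": 0, "az": 0, "claw": 0.6}
    - {"x": 0, "y": 0, "z": 0, "ax": 0, "ay": 0, "az": 0, "claw": 0.6}

```text
clock: 10.15
ee_pos: [0.4829, -0.029, 0.1363]
orientation: [0.614, 0.474, 0.5, -0.385]
force: [-1.9, -6.7, -3.7]
gripper_width: 0.0542
finger_force: 62.1
```

servo_tool:
  deltas:
    - {"x": 0.156, "y": 0.597, "z": -0.01, "ax": -2.9, "ay": 0.76, "az": 0, "claw": 0.6}
    - {"x": 0.155, "y": 0.592, "z": -0.04, "ax": -2.9, "ay": 0.76, "az": 0, "claw": 0.6}
    - {"x": 0.155, "y": 0.59, "z": -0.075, "ax": -2.9, "ay": 0.76, "az": 0, "claw": 0.6}
    - {"x": 0.154, "y": 0.585, "z": -0.108, "ax": -2.9, "ay": 0.76, "az": 0, "claw": 0.6}
    - {"x": 0.152, "y": 0.58, "z": -0.139, "ax": -2.9, "ay": 0.76, "az": 0, "claw": 0.6}

```text
clock: 10.78
ee_pos: [0.4904, 0.0008, 0.1314]
orientation: [0.675, 0.521, 0.415, -0.319]
force: [0.4, -4.5, -8.4]
gripper_width: 0.0546
finger_force: 62.8
```

servo_tool:
  deltas:
    - {"x": 0.151, "y": 0.574, "z": -0.171, "ax": -2.9, "ay": 0.76, "az": 0, "claw": 0.6}
    - {"x": 0.149, "y": 0.566, "z": -0.2, "ax": -2.9, "ay": 0.76, "az": 0, "claw": 0.6}
    - {"x": 0.146, "y": 0.554, "z": -0.23, "ax": -2.9, "ay": 0.76, "az": 0, "claw": 0.6}
    - {"x": 0.142, "y": 0.54, "z": -0.26, "ax": -2.9, "ay": 0.76, "az": 0, "claw": 0.6}
    - {"x": 0.138, "y": 0.527, "z": -0.29, "ax": -2.9, "ay": 0.76, "az": 0, "claw": 0.6}

```text
clock: 11.4
ee_pos: [0.4967, 0.0293, 0.1204]
orientation: [0.723, 0.558, 0.323, -0.249]
force: [-0.1, -5.2, -6.9]
gripper_width: 0.0542
finger_force: 63.0
```

servo_tool:
  deltas:
    - {"x": 0.135, "y": 0.512, "z": -0.32, "ax": -2.9, "ay": 0.76, "az": 0, "claw": 0.6}
    - {"x": 0.13, "y": 0.495, "z": -0.345, "ax": -2.9, "ay": 0.76, "az": 0, "claw": 0.6}
    - {"x": 0.125, "y": 0.477, "z": -0.37, "ax": -2.9, "ay": 0.76, "az": 0, "claw": 0.6}
    - {"x": 0.12, "y": 0.458, "z": -0.4, "ax": -2.9, "ay": 0.76, "az": 0, "claw": 0.6}
    - {"x": 0.115, "y": 0.436, "z": -0.42, "ax": -2.9, "ay": 0.76, "az": 0, "claw": 0.6}

```text
clock: 12.02
ee_pos: [0.5019, 0.0542, 0.1022]
orientation: [0.758, 0.586, 0.226, -0.176]
force: [-0.2, -5.4, -6.3]
gripper_width: 0.0543
finger_force: 63.3
```

servo_tool:
  deltas:
    - {"x": 0.109, "y": 0.415, "z": -0.445, "ax": -2.9, "ay": 0.76, "az": 0, "claw": 0.6}
    - {"x": 0.103, "y": 0.392, "z": -0.466, "ax": -2.9, "ay": 0.76, "az": 0, "claw": 0.6}
    - {"x": 0.097, "y": 0.367, "z": -0.487, "ax": -2.9, "ay": 0.76, "az": 0, "claw": 0.6}
    - {"x": 0.09, "y": 0.343, "z": -0.506, "ax": -2.9, "ay": 0.76, "az": 0, "claw": 0.6}
    - {"x": 0.083, "y": 0.316, "z": -0.524, "ax": -2.9, "ay": 0.76, "az": 0, "claw": 0.6}

```text
clock: 12.65
ee_pos: [0.505, 0.074, 0.0777]
orientation: [0.781, 0.604, 0.124, -0.1]
force: [-0.3, -3.7, -6.7]
gripper_width: 0.0543
finger_force: 63.7
```

servo_tool:
  deltas:
    - {"x": 0.076, "y": 0.29, "z": -0.541, "ax": -2.9, "ay": 0.76, "az": 0, "claw": 0.6}
    - {"x": 0.069, "y": 0.261, "z": -0.555, "ax": -2.9, "ay": 0.76, "az": 0, "claw": 0.6}
    - {"x": 0.061, "y": 0.233, "z": -0.569, "ax": -2.9, "ay": 0.76, "az": 0, "claw": 0.6}
    - {"x": 0.054, "y": 0.204, "z": -0.58, "ax": -2.9, "ay": 0.76, "az": 0, "claw": 0.6}
    - {"x": 0.046, "y": 0.175, "z": -0.59, "ax": -2.9, "ay": 0.76, "az": 0, "claw": 0.6}

```text
clock: 13.28
ee_pos: [0.5061, 0.0867, 0.0486]
orientation: [0.79, 0.612, 0.019, -0.022]
force: [0.6, -0.9, -7.2]
gripper_width: 0.0541
finger_force: 64.2
```

Run:
```python
from h import *
s,M=st()
g=s['ee_pos']-.019*M[:,2]; print(g,(g-OE)@HX,(g-OE)@HY, np.degrees(np.arctan2(M[:,2]@HX,-M[2,2])),np.degrees(np.arctan2(M[0,1],-M[1,1])),s['ft_torque'])
```

```text
t 13.275 j [ 0.0438  0.429  -0.2629  1.8527  0.0679  0.8594 -0.4927] p [0.5061 0.0867 0.0486] z [ 0.0033  0.0587 -0.9983] y [ 0.9681 -0.2502 -0.0115] F [ 0.6444 -0.8962 -7.2236] w 0.054123722907890144 64.18247938156128
[0.5061 0.0856 0.0676] 0.11849929740272325 0.0066160680297638235 3.3004008035079875 75.50989280746963 [ 0.0106 -0.1219  0.009 ]
```

servo_tool:
  deltas:
    - {"x": 0.198, "y": 0.104, "z": -0.6, "ax": -2.9, "ay": 0.76, "az": 0, "claw": 0.6}
    - {"x": 0.19, "y": 0.074, "z": -0.606, "ax": -2.9, "ay": 0.76, "az": 0, "claw": 0.6}
    - {"x": 0.182, "y": 0.043, "z": -0.613, "ax": -2.9, "ay": 0.76, "az": 0, "claw": 0.6}
    - {"x": 0.1, "y": -0.03, "z": 0, "ax": 0, "ay": 0, "az": 0, "claw": 0.6}

```text
clock: 13.78
ee_pos: [0.5127, 0.0902, 0.0299]
orientation: [0.789, 0.612, -0.042, 0.025]
force: [0.2, 1.2, -7.6]
gripper_width: 0.0547
finger_force: 65.3
```

```bash
cat >> h.py <<'E'
def rel():
    s,M=st(); g=s['ee_pos']-.019*M[:,2]; print('g',g,(g-OE)@HX,(g-OE)@HY,'tilt',np.degrees(np.arctan2(M[:,2]@HX,-M[2,2])),'yaw',np.degrees(np.arctan2(M[0,1],-M[1,1])),'Fx',s['force']@HX,'tq',s['ft_torque'])
E
python3 -c "
from h import *
rel()"
```

```text
t 13.775 j [-0.1146  0.5026 -0.1958  1.7862  0.213   0.9328 -0.6735] p [0.5127 0.0902 0.0299] z [-0.0358 -0.0907 -0.9952] y [ 0.9685 -0.2486 -0.0122] F [ 0.1567  1.1609 -7.6184] w 0.05465926070877157 65.31520485877991
g [0.5133 0.0919 0.0488] 0.12648673337745203 0.0011860270914717625 tilt -5.558209521269522 yaw 75.60227017905949 Fx 1.1626284287088147 tq [ 0.6075 -0.1201 -0.0691]
```

servo_tool:
  deltas:
    - {"x": 0, "y": 0, "z": -0.15, "ax": -1.45, "ay": 0.38, "az": 0, "claw": 0.6}
    - {"x": 0, "y": 0, "z": -0.15, "ax": -1.45, "ay": 0.38, "az": 0, "claw": 0.6}
    - {"x": 0, "y": 0, "z": -0.15, "ax": 0, "ay": 0, "az": 0, "claw": 0.6}
    - {"x": 0, "y": 0, "z": 0, "ax": 0, "ay": 0, "az": 0, "claw": 0.6}

```text
clock: 14.28
ee_pos: [0.5176, 0.0852, 0.0271]
orientation: [0.789, 0.609, -0.06, 0.045]
force: [-0.1, -0.1, -7.9]
gripper_width: 0.0542
finger_force: 65.1
```

```bash
python3 -c "
from h import *
rel()"
```

```text
t 14.275 j [-0.1578  0.5236 -0.1704  1.7637  0.258   0.9596 -0.7243] p [0.5176 0.0852 0.0271] z [-0.0396 -0.1442 -0.9887] y [ 0.9673 -0.2535 -0.0018] F [-0.0852 -0.0509 -7.9097] w 0.054222353654205926 65.14347910881042
g [0.5184 0.0879 0.0459] 0.12389412160177425 -0.004706541925046619 tilt -8.602089189171632 yaw 75.31802709860312 Fx -0.07081221997291463 tq [ 0.7076 -0.1617  0.0222]
```

servo_tool:
  deltas:
    - {"x": -0.2, "y": 0.05, "z": -0.1, "ax": 0, "ay": 0, "az": 0, "claw": 0.6}
    - {"x": -0.2, "y": 0.05, "z": -0.1, "ax": 0, "ay": 0, "az": 0, "claw": 0.6}
    - {"x": 0, "y": 0, "z": -0.1, "ax": 0, "ay": 0, "az": 0, "claw": 0.6}
    - {"x": 0, "y": 0, "z": 0, "ax": 0, "ay": 0, "az": 0, "claw": 0.6}
    - {"x": 0, "y": 0, "z": 0, "ax": 0, "ay": 0, "az": 0, "claw": 0.6}

```text
clock: 14.9
ee_pos: [0.514, 0.0863, 0.0242]
orientation: [0.789, 0.609, -0.06, 0.045]
force: [0.2, -0.0, -7.7]
gripper_width: 0.0542
finger_force: 65.1
```

Run:
```python
from h import *
rel()
s,M=st()
d=robot.camera('scene'); a=d['color'][190:300,270:410,::-1]; a=cv2.resize(a,None,fx=5.6,fy=5.4,interpolation=cv2.INTER_CUBIC)
g=s['ee_pos']-.019*M[:,2]; lean=np.pi/2
foot=g-.1365*HX; foot[2]=.038
P=[((proj(d,p)-[270,190])*[5.6,5.4]).astype(int) for p in box(foot,lean)]
for i,j in [(0,1),(1,2),(2,3),(3,0),(4,5),(5,6),(6,7),(7,4),(0,4),(1,5),(2,6),(3,7)]: cv2.line(a,P[i].tolist(),P[j].tolist(),(0,255,0),1)
cv2.imwrite('pics/sc5.png',a)
```

```text
t 14.9 j [-0.1611  0.522  -0.1706  1.7756  0.2597  0.9493 -0.7308] p [0.514  0.0863 0.0242] z [-0.0388 -0.1442 -0.9888] y [ 0.9674 -0.2531 -0.0011] F [ 0.2339 -0.0477 -7.7369] w 0.0542331665505327 65.14864325523376
g [0.5148 0.0891 0.043 ] 0.12407187407667475 -0.0009026527826931257 tilt -8.589151361988224 yaw 75.34086422685044 Fx 0.013174249567798724 tq [ 0.7167 -0.1755 -0.032 ]
t 14.9 j [-0.1611  0.522  -0.1706  1.7756  0.2597  0.9493 -0.7308] p [0.514  0.0863 0.0242] z [-0.0388 -0.1442 -0.9888] y [ 0.9674 -0.2531 -0.0011] F [ 0.2339 -0.0477 -7.7369] w 0.0542331665505327 65.14864325523376
```

View pics/sc5.png

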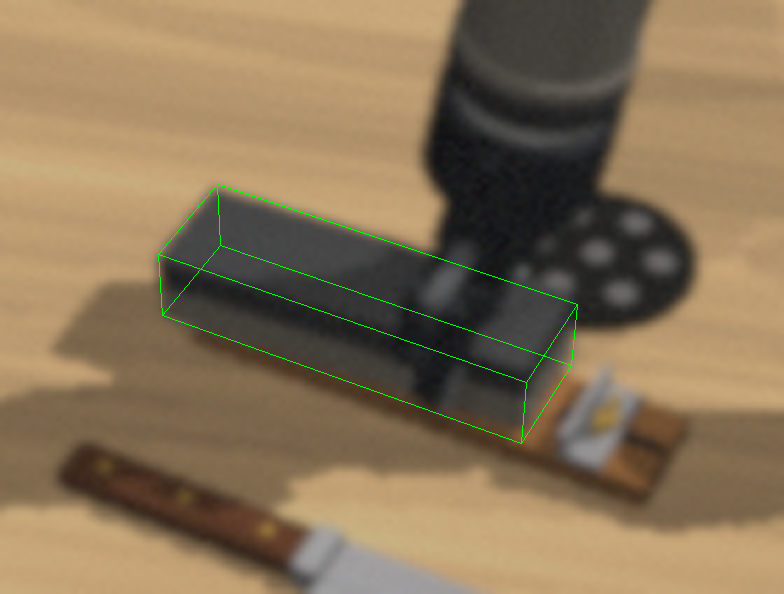

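servo_tool:
  deltas:
    - {"x": 0, "y": 0, "z": -0.1, "ax": 0, "ay": 0, "az": 0, "claw": 0.6}
    - {"x": 0, "y": 0, "z": -0.1, "ax": 0, "ay": 0, "az": 0, "claw": 0.6}
    - {"x": 0, "y": 0, "z": 0, "ax": 0, "ay": 0, "az": 0, "claw": 0.6}
    - {"x": 0, "y": 0, "z": 0, "ax": 0, "ay": 0, "az": 0, "claw": 0.6}

```text
clock: 15.45
ee_pos: [0.5141, 0.0865, 0.0225]
orientation: [0.789, 0.609, -0.059, 0.045]
force: [-0.9, 0.4, -6.0]
gripper_width: 0.0542
finger_force: 65.4
```

servo_tool:
  deltas:
    - {"x": 0, "y": 0, "z": -0.1, "ax": 0, "ay": 0, "az": 0, "claw": 0.6}
    - {"x": 0, "y": 0, "z": 0, "ax": 0, "ay": 0, "az": 0, "claw": 0.6}
    - {"x": 0, "y": 0, "z": 0, "ax": 0, "ay": 0, "az": 0, "claw": 0.6}

```text
clock: 15.82
ee_pos: [0.5142, 0.0866, 0.0217]
orientation: [0.789, 0.61, -0.059, 0.045]
force: [-0.9, 1.9, -1.1]
gripper_width: 0.0542
finger_force: 65.7
```

```bash
python3 -c "
from h import *
rel()"
```

```text
t 15.825 j [-0.162   0.5257 -0.1701  1.7773  0.2612  0.9438 -0.7328] p [0.5142 0.0866 0.0217] z [-0.0384 -0.1442 -0.9888] y [ 0.9675 -0.2529 -0.0007] F [-0.8779  1.8575 -1.0986] w 0.054227373116637584 65.66391348838806
g [0.5149 0.0893 0.0405] 0.12435215404037514 -0.0009613299641374955 tilt -8.579053399732782 yaw 75.3519177211111 Fx 1.5739303596521632 tq [ 0.1043  0.1451 -0.1765]
```

servo_tool:
  deltas:
    - {"x": 0, "y": 0, "z": 0, "ax": 0, "ay": 0, "az": 0, "claw": 0.62}
    - {"x": 0, "y": 0, "z": 0, "ax": 0, "ay": 0, "az": 0, "claw": 0.635}
    - {"x": 0, "y": 0, "z": 0, "ax": 0, "ay": 0, "az": 0, "claw": 0.645}
    - {"x": 0, "y": 0, "z": 0, "ax": 0, "ay": 0, "az": 0, "claw": 0.645}

```text
clock: 16.32
ee_pos: [0.5143, 0.0866, 0.0209]
orientation: [0.789, 0.61, -0.059, 0.045]
force: [0.6, 2.2, -4.0]
gripper_width: 0.0553
finger_force: 5.2
```

```bash
python3 -c "
from h import *
rel()"
```

```text
t 16.325 j [-0.1618  0.5267 -0.1699  1.7777  0.2613  0.9418 -0.7323] p [0.5143 0.0866 0.0209] z [-0.0381 -0.1437 -0.9889] y [ 0.9676 -0.2524 -0.0006] F [ 0.5808  2.1748 -4.0249] w 0.05531629868812019 5.192474350333214
g [0.515  0.0894 0.0397] 0.12442513882010202 -0.0010976418352888213 tilt -8.548545174428407 yaw 75.38078359862365 Fx 2.2510429904172544 tq [ 0.508  -0.2643  0.083 ]
```

servo_tool:
  deltas:
    - {"x": 0, "y": 0, "z": -0.05, "ax": 0, "ay": 0, "az": 0, "claw": 0.63}
    - {"x": 0, "y": 0, "z": -0.05, "ax": 0, "ay": 0, "az": 0, "claw": 0.63}
    - {"x": 0.03, "y": 0.12, "z": 0, "ax": 0, "ay": 0, "az": 0, "claw": 0.63}
    - {"x": 0.05, "y": 0.19, "z": 0, "ax": 0, "ay": 0, "az": 0, "claw": 0.63}
    - {"x": 0.05, "y": 0.19, "z": 0, "ax": 0, "ay": 0, "az": 0, "claw": 0.63}

```text
clock: 16.95
ee_pos: [0.5147, 0.0881, 0.0199]
orientation: [0.79, 0.609, -0.062, 0.046]
force: [0.4, -5.0, -0.7]
gripper_width: 0.0547
finger_force: 43.5
```

```bash
python3 -c "
from h import *
rel()"
```

```text
t 16.95 j [-0.1689  0.5322 -0.1676  1.7723  0.264   0.9473 -0.7409] p [0.5147 0.0881 0.0199] z [-0.0412 -0.1486 -0.988 ] y [ 0.9669 -0.2551 -0.002 ] F [ 0.4367 -4.9724 -0.6876] w 0.05470308567665791 43.49147915840149
g [0.5155 0.0909 0.0387] 0.12601199240814523 -0.0011102930985493185 tilt -8.872191596067944 yaw 75.22071074484988 Fx -4.698823094450212 tq [-1.2554 -0.079   0.1277]
```

servo_tool:
  deltas:
    - {"x": 0.03, "y": 0.12, "z": 0, "ax": 0, "ay": 0, "az": 0, "claw": 0.63}
    - {"x": 0.03, "y": 0.12, "z": 0, "ax": 0, "ay": 0, "az": 0, "claw": 0.63}
    - {"x": 0.03, "y": 0.12, "z": 0, "ax": 0, "ay": 0, "az": 0, "claw": 0.63}
    - {"x": 0.03, "y": 0.12, "z": 0, "ax": 0, "ay": 0, "az": 0, "claw": 0.63}
    - {"x": 0, "y": 0, "z": 0, "ax": 0, "ay": 0, "az": 0, "claw": 0.63}

```text
clock: 17.58
ee_pos: [0.5159, 0.0967, 0.02]
orientation: [0.789, 0.61, -0.06, 0.045]
force: [-1.0, -2.6, -2.2]
gripper_width: 0.0544
finger_force: 43.2
```

```bash
python3 -c "
from h import *
rel()"
```

```text
t 17.575 j [-0.1774  0.536  -0.172   1.7646  0.2606  0.9495 -0.748 ] p [0.5159 0.0967 0.02  ] z [-0.0398 -0.1438 -0.9888] y [ 0.9675 -0.2529 -0.0022] F [-1.048  -2.5679 -2.1533] w 0.05444687057576308 43.23040187358856
g [0.5167 0.0994 0.0388] 0.1345528884400075 -0.0001617213534924047 tilt -8.581378863901836 yaw 75.34997372187995 Fx -2.749737081191906 tq [-0.934   0.2299 -0.1843]
```

servo_tool:
  deltas:
    - {"x": 0.025, "y": 0.09, "z": 0, "ax": 0, "ay": 0, "az": 0, "claw": 0.63}
    - {"x": 0.025, "y": 0.09, "z": 0, "ax": 0, "ay": 0, "az": 0, "claw": 0.63}
    - {"x": 0.025, "y": 0.09, "z": 0, "ax": 0, "ay": 0, "az": 0, "claw": 0.63}
    - {"x": 0, "y": 0, "z": 0, "ax": 0, "ay": 0, "az": 0, "claw": 0.63}
    - {"x": 0, "y": 0, "z": 0, "ax": 0, "ay": 0, "az": 0, "claw": 0.63}

```text
clock: 18.2
ee_pos: [0.5172, 0.0993, 0.0202]
orientation: [0.789, 0.61, -0.059, 0.045]
force: [-1.5, -1.7, -2.3]
gripper_width: 0.0545
finger_force: 43.3
```

```bash
python3 -c "
from h import *
rel()"
```

```text
t 18.2 j [-0.1813  0.5383 -0.1724  1.7601  0.2607  0.9513 -0.7517] p [0.5172 0.0993 0.0202] z [-0.0388 -0.1437 -0.9889] y [ 0.9675 -0.2529 -0.0013] F [-1.5311 -1.746  -2.258 ] w 0.05454499178632042 43.25733661651611
g [0.5179 0.102  0.039 ] 0.13737003878216655 -0.0006645761930507277 tilt -8.559189660061426 yaw 75.35244061803517 Fx -2.0773679180891 tq [-0.7508  0.1965 -0.1805]
```

servo_tool:
  deltas:
    - {"x": 0.013, "y": 0.05, "z": 0, "ax": 0, "ay": 0, "az": 0, "claw": 0.63}
    - {"x": 0.013, "y": 0.05, "z": 0, "ax": 0, "ay": 0, "az": 0, "claw": 0.63}
    - {"x": 0.013, "y": 0.05, "z": 0, "ax": 0, "ay": 0, "az": 0, "claw": 0.63}
    - {"x": 0.013, "y": 0.05, "z": 0, "ax": 0, "ay": 0, "az": 0, "claw": 0.63}
    - {"x": 0, "y": 0, "z": 0, "ax": 0, "ay": 0, "az": 0, "claw": 0.63}

```text
clock: 18.82
ee_pos: [0.5179, 0.1011, 0.0202]
orientation: [0.789, 0.61, -0.059, 0.045]
force: [-1.0, -2.9, -2.2]
gripper_width: 0.0548
finger_force: 43.3
```

servo_tool:
  deltas:
    - {"x": 0.013, "y": 0.05, "z": 0, "ax": 0, "ay": 0, "az": 0, "claw": 0.63}
    - {"x": 0.013, "y": 0.05, "z": 0, "ax": 0, "ay": 0, "az": 0, "claw": 0.63}
    - {"x": 0.013, "y": 0.05, "z": 0, "ax": 0, "ay": 0, "az": 0, "claw": 0.63}
    - {"x": 0, "y": 0, "z": 0, "ax": 0, "ay": 0, "az": 0, "claw": 0.63}

```text
clock: 19.32
ee_pos: [0.5181, 0.102, 0.0202]
orientation: [0.789, 0.609, -0.06, 0.045]
force: [-0.1, -3.5, -3.3]
gripper_width: 0.0545
finger_force: 43.3
```

servo_tool:
  deltas:
    - {"x": 0.013, "y": 0.05, "z": 0, "ax": 0, "ay": 0, "az": 0, "claw": 0.63}
    - {"x": 0.013, "y": 0.05, "z": 0, "ax": 0, "ay": 0, "az": 0, "claw": 0.63}
    - {"x": 0.013, "y": 0.05, "z": 0, "ax": 0, "ay": 0, "az": 0, "claw": 0.63}
    - {"x": 0, "y": 0, "z": 0, "ax": 0, "ay": 0, "az": 0, "claw": 0.63}

```text
clock: 19.82
ee_pos: [0.5181, 0.1021, 0.0202]
orientation: [0.789, 0.609, -0.061, 0.046]
force: [-2.0, -6.4, -1.4]
gripper_width: 0.0542
finger_force: 43.5
```

servo_tool:
  deltas:
    - {"x": 0.013, "y": 0.05, "z": 0, "ax": 0, "ay": 0, "az": 0, "claw": 0.63}
    - {"x": 0.013, "y": 0.05, "z": 0, "ax": 0, "ay": 0, "az": 0, "claw": 0.63}
    - {"x": 0, "y": 0, "z": 0, "ax": 0, "ay": 0, "az": 0, "claw": 0.63}

```text
clock: 20.2
ee_pos: [0.5181, 0.1021, 0.0202]
orientation: [0.79, 0.609, -0.062, 0.046]
force: [-3.2, -7.6, -1.1]
gripper_width: 0.0546
finger_force: 43.5
```

```bash
python3 -c "
from h import *
rel()"
```

```text
t 20.2 j [-0.1895  0.5432 -0.171   1.7522  0.2627  0.9588 -0.76  ] p [0.5181 0.1021 0.0202] z [-0.0409 -0.1479 -0.9882] y [ 0.9671 -0.2543 -0.002 ] F [-3.2253 -7.6221 -1.0733] w 0.05464386545536572 43.5373717546463
g [0.5189 0.105  0.039 ] 0.14047581840715287 -0.0008820407619245702 tilt -8.82848639137369 yaw 75.26949406730033 Fx -8.191043195587161 tq [-1.3357  0.2315  0.08  ]
```

servo_tool:
  deltas:
    - {"x": 0.013, "y": 0.05, "z": 0, "ax": 0, "ay": 0, "az": 0, "claw": 0.63}
    - {"x": 0.013, "y": 0.05, "z": 0, "ax": 0, "ay": 0, "az": 0, "claw": 0.63}
    - {"x": 0, "y": 0, "z": 0, "ax": 0, "ay": 0, "az": 0, "claw": 0.63}
    - {"x": 0, "y": 0, "z": 0, "ax": 0, "ay": 0, "az": 0, "claw": 0.63}

```text
clock: 20.7
ee_pos: [0.5181, 0.1022, 0.0202]
orientation: [0.79, 0.608, -0.062, 0.046]
force: [-3.4, -8.1, -0.1]
gripper_width: 0.0546
finger_force: 43.6
```

```bash
python3 -c "
from h import *
rel()"
```

```text
t 20.7 j [-0.1906  0.5439 -0.1703  1.7511  0.263   0.9605 -0.7616] p [0.5181 0.1022 0.0202] z [-0.0419 -0.149  -0.9879] y [ 0.9668 -0.2553 -0.0024] F [-3.3584 -8.0588 -0.1394] w 0.05458210684381843 43.58801007270813
g [0.5189 0.105  0.039 ] 0.14053470610827296 -0.0008381111594156505 tilt -8.903943555494106 yaw 75.20585807098335 Fx -8.647229599006796 tq [-1.5267  0.3148  0.0652]
```

servo_tool:
  deltas:
    - {"x": 0.013, "y": 0.06, "z": 0, "ax": 0, "ay": 0, "az": 0, "claw": 0.63}
    - {"x": 0.013, "y": 0.06, "z": 0, "ax": 0, "ay": 0, "az": 0, "claw": 0.63}
    - {"x": 0.013, "y": 0.06, "z": 0, "ax": 0, "ay": 0, "az": 0, "claw": 0.63}
    - {"x": 0, "y": 0, "z": 0, "ax": 0, "ay": 0, "az": 0, "claw": 0.63}

```text
clock: 21.2
ee_pos: [0.518, 0.1023, 0.0202]
orientation: [0.79, 0.608, -0.063, 0.047]
force: [-3.7, -11.8, 1.3]
gripper_width: 0.0546
finger_force: 43.5
```

servo_tool:
  deltas:
    - {"x": 0, "y": 0.06, "z": 0, "ax": 0, "ay": 0, "az": 0, "claw": 0.63}
    - {"x": 0, "y": 0, "z": 0, "ax": 0, "ay": 0, "az": 0, "claw": 0.63}
    - {"x": 0, "y": 0, "z": 0, "ax": 0, "ay": 0, "az": 0, "claw": 0.63}

```text
clock: 21.58
ee_pos: [0.5179, 0.1023, 0.02]
orientation: [0.791, 0.607, -0.064, 0.047]
force: [-3.3, -12.4, -0.1]
gripper_width: 0.0549
finger_force: 43.2
```

```bash
python3 -c "
from h import *
rel()"
```

```text
t 21.575 j [-0.1935  0.5457 -0.1687  1.7489  0.2636  0.9639 -0.7659] p [0.5179 0.1023 0.02  ] z [-0.0438 -0.1516 -0.9875] y [ 0.9661 -0.2582 -0.0032] F [ -3.2985 -12.4152  -0.0901] w 0.05485133044789206 43.23406934738159
g [0.5188 0.1052 0.0388] 0.14070521179494438 -0.0006994491785516554 tilt -9.07534418777114 yaw 75.03706194308978 Fx -12.845853342591163 tq [-1.912   0.3976 -0.311 ]
```

servo_tool:
  deltas:
    - {"x": -0.02, "y": -0.1, "z": 0, "ax": 0, "ay": 0, "az": 0, "claw": 0.63}
    - {"x": -0.02, "y": -0.1, "z": 0, "ax": 0, "ay": 0, "az": 0, "claw": 0.64}
    - {"x": 0, "y": -0.05, "z": 0, "ax": 0, "ay": 0, "az": 0, "claw": 0.645}
    - {"x": 0, "y": 0, "z": 0, "ax": 0, "ay": 0, "az": 0, "claw": 0.65}
    - {"x": 0, "y": 0, "z": 0, "ax": 0, "ay": 0, "az": 0, "claw": 0.65}

```text
clock: 22.2
ee_pos: [0.52, 0.1083, 0.0209]
orientation: [0.789, 0.61, -0.058, 0.045]
force: [0.4, -0.3, 0.3]
gripper_width: 0.0553
finger_force: 0.0
```

servo_tool:
  deltas:
    - {"x": 0, "y": 0, "z": 0, "ax": 0, "ay": 0, "az": 0, "claw": 0.67}
    - {"x": 0, "y": 0, "z": 0, "ax": 0, "ay": 0, "az": 0, "claw": 0.7}
    - {"x": 0, "y": 0, "z": 0, "ax": 0, "ay": 0, "az": 0, "claw": 0.75}
    - {"x": 0, "y": 0, "z": 0, "ax": 0, "ay": 0, "az": 0, "claw": 0.8}

```text
clock: 22.7
ee_pos: [0.519, 0.1058, 0.0202]
orientation: [0.789, 0.609, -0.06, 0.045]
force: [0.3, -0.6, 0.2]
gripper_width: 0.0683
finger_force: 0.0
```

```bash
python3 -c "
from h import *
rel()"
```

```text
t 22.7 j [-0.1917  0.5443 -0.1733  1.7497  0.2607  0.9574 -0.7615] p [0.519  0.1058 0.0202] z [-0.0389 -0.1442 -0.9888] y [ 0.9675 -0.2531 -0.0012] F [ 0.2555 -0.6367  0.161 ] w 0.06833120349600043 0.0
g [0.5197 0.1085 0.039 ] 0.14412138276993924 -0.000792278504329147 tilt -8.589146612871803 yaw 75.34151285952693 Fx -0.5510823096016414 tq [ 0.1567 -0.0053 -0.023 ]
```

servo_tool:
  deltas:
    - {"x": 0.04, "y": 0.14, "z": 1.0, "ax": 0, "ay": 0, "az": 0, "claw": 0.85}
    - {"x": 0.08, "y": 0.3, "z": 2.0, "ax": 0, "ay": 0, "az": 0, "claw": 0.9}
    - {"x": 0.08, "y": 0.3, "z": 2.0, "ax": 0, "ay": 0, "az": 0, "claw": 0.9}
    - {"x": 0.15, "y": 0.6, "z": 4.0, "ax": 0, "ay": 0, "az": 0, "claw": 0.9}
    - {"x": 0.15, "y": 0.6, "z": 4.0, "ax": 0, "ay": 0, "az": 0, "claw": 0.9}

```text
clock: 23.32
ee_pos: [0.5239, 0.1254, 0.1519]
orientation: [0.789, 0.609, -0.059, 0.045]
force: [0.2, -0.6, 0.3]
gripper_width: 0.077
finger_force: 0.0
```

servo_tool:
  deltas:
    - {"x": -4, "y": 0, "z": 3, "ax": 0, "ay": 0, "az": 0, "claw": 0.9}
    - {"x": -4, "y": -3, "z": 3, "ax": 0, "ay": 0, "az": 0, "claw": 0.9}
    - {"x": 0, "y": -5, "z": 1, "ax": 0, "ay": 0, "az": 0, "claw": 0.9}
    - {"x": 0, "y": -6, "z": 0, "ax": 0, "ay": 0, "az": 0, "claw": 0.9}
    - {"x": 0, "y": -6, "z": 0, "ax": 0, "ay": 0, "az": 0, "claw": 0.9}

```text
clock: 23.95
ee_pos: [0.4441, -0.0763, 0.2215]
orientation: [0.789, 0.61, -0.059, 0.046]
force: [1.2, 0.2, -0.7]
gripper_width: 0.0767
finger_force: 0.0
```

Run:
```python
from h import *
rel()
d=robot.camera('top'); a=d['color'][220:320,210:370,::-1]; a=cv2.resize(a,None,fx=5,fy=5,interpolation=cv2.INTER_CUBIC); cv2.imwrite('pics/fin.png',a)
```

```text
t 23.95 j [ 0.0782  0.1347 -0.0715  1.7686  0.1617  1.2776 -0.2972] p [ 0.4441 -0.0763  0.2215] z [-0.036  -0.1444 -0.9889] y [ 0.9678 -0.2517  0.0015] F [ 1.2187  0.1515 -0.6801] w 0.0766868987506995 0.0
g [ 0.4448 -0.0735  0.2403] -0.05094354967597976 0.025475629349276503 tilt -8.555953506536131 yaw 75.41928051583649 Fx 0.45582347518318345 tq [ 0.1401 -0.0757 -0.0043]
```

View pics/fin.png

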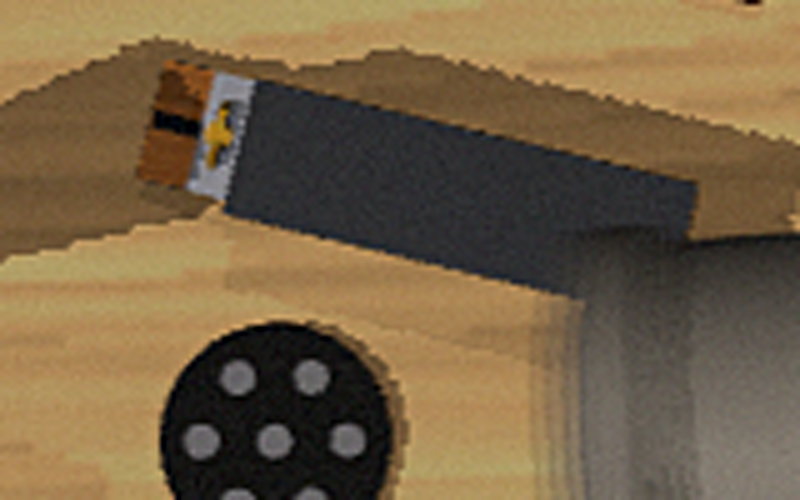

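```bash
python3 -c "
from bench import robot
print(robot.hand_in())"
```

```text
the job is handed in; nothing more can be done
None
```

I tipped the whetstone onto the holder, slid it to the steel end stop and pressed it home. The last picture shows it straight, centred and up against the stop, with the gripper clear. I handed the job in at about 24 s; the judge returned no verdict.

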